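# Wedge the spacer beside an inlay tile and hold the tile flush

### The job

Take the red spacer from the rack and slide it, upright, down into the one gap beside the blue inlay tile that is wide enough for it, never forcing it at the narrow gap, and press it firmly down so it is fully home on the bottom of the jig. Then let go of it, press the sprung tile down with the closed fingers until it is flush with the jig's frame, and finish while still holding it pressed down. Leave everything else where it is.

Things in the scene. Friction and masses are not known exactly. Their poses are not given: they have to be found in the camera images.
- jig: dark wood jig fixed to the bench, 110 (x) x 132 (y); origin at the centre of its underside, on the bench. Base 12 thick: its top is the floor of a pocket. End walls along y, inner faces at x = +-37, and two side rails along x, centred at y = +-48, all rise 20 above the floor (frame top 32 above the bench). The tile sits in the middle. Which rail is on which side varies. (Lengths in mm.)
- rail_thin: light wood rail 74 (x) x 12 (y) x 20 high, fixed on the jig, axes parallel to the jig's; origin at the centre of its underside (on the pocket floor). Between it and the tile is the WIDE gap, 14 wide, 74 long, 20 deep below the frame top; the middle line of this gap is 13 from the rail's centre towards the tile (35 from the tile's centre). (Lengths in mm.)
- rail_thick: light wood rail 74 x 28 x 20 high, fixed on the jig on the other side of the tile; origin at the centre of its underside. The gap between it and the tile is only 6 wide: too narrow for the spacer. (Lengths in mm.)
- tile: blue ceramic tile with a white pattern, 66 (x) x 56 (y) x 8 thick, lying in the jig's pocket on a sprung metal bed; origin at the centre of its underside, axes parallel to the jig's. At the start its top stands 6 proud of the frame top; it can only move straight down. (Lengths in mm.)
- tile_top (a point): centre of the tile's top face (38 above the bench when up, 32 when flush) (Lengths in mm.)
- bed (a joint): travel of the sprung bed under the tile, in m, positive downwards: 0 = up, tile 6 mm proud; 0.006 = down on its stop, tile flush with the frame. Moving it takes about 5 N at the start and 9 N at the stop; it springs back up when let go.
- spacer: red plastic spacer plate, 50 (its x) x 10 (its y, thickness) x 70 high (z), about 60 g; origin at the centre of its lower edge face. It starts upright in a slot of the rack, its lower edge 6 above the bench and 18 deep in the slot, so that 52 stand free above the rack; seated in the jig 50 stand above the frame top. (Lengths in mm.)
- rack: fixed plywood rack 150 (x) x 46 (y) x 24 high, origin at the centre of its underside; two slots in line along its x, 18 deep, centres at x = -38 (13 wide, holds the red spacer) and x = +38 (21 wide, holds the yellow one) (Lengths in mm.)
- hammer: bystander: hammer lying flat on the bench (Lengths in mm.)
- screwdriver: bystander: screwdriver lying on the bench (Lengths in mm.)
- glue: bystander: white glue bottle with blue cap, diameter 52, height 130, standing (Lengths in mm.)
- tin: bystander: amber jar with steel lid, diameter 60, height 45, standing (Lengths in mm.)
- firebrick: bystander: reddish-brown firebrick 110 x 75 x 40 (Lengths in mm.)
- mandrel_ring: bystander: brass ring, outer diameter 64, 14 high, lying flat (Lengths in mm.)
- thick_spacer: bystander: yellow plate 50 x 18 x 70 high, upright in the other slot of the rack, too thick for either gap; to be left there (Lengths in mm.)
There are look-alikes about, which are no part of the job. Of the things shaped like the spacer, the red one is meant. There is more than one size of the jig; the job needs the larger.

How it is judged:
On the way, in this order (a step that is already met when the one before it is completed fails the run):
1. the spacer stands fully down in the wide gap and is pressed onto the jig's floor with more than 4 N (z of spacer in the frame of jig between 0.009 and 0.0145 m and angle between spacer's own z axis and vertical below 0.2 rad and horizontal distance between spacer and rail_thin below 0.023 m and horizontal distance between spacer and tile_top below 0.045 m and contact force between spacer and jig above 4 N), for 0.15 s.
2. the spacer, still home, is let go of and the tile is pressed flush by the fingers (z of spacer in the frame of jig between 0.009 and 0.0145 m and angle between spacer's own z axis and vertical below 0.2 rad and horizontal distance between spacer and rail_thin below 0.023 m and horizontal distance between spacer and tile_top below 0.045 m and value of joint bed above 0.0045 m and contact force between the fingers and tile above 3 N and contact force between the fingers and spacer below 0.5 N), for 0.2 s.
At the end, for the whole second after the job is handed in: The spacer stands in the wide gap (lower edge within 2.5 mm of the pocket floor, less than 0.2 rad off upright), not touched by the fingers, at rest; the tile is held within 1.5 mm of flush by the fingers pressing on it with more than 3 N, to the end (all of step 2 and linear speed of spacer below 0.02 m/s); the arm keeps its last pose, push and grip.
It fails at once if the spacer is forced against the thick rail (over 4 N), that is at the narrow gap (contact force between spacer and rail_thick above 4 N).
It fails at once if a bystander is moved by more than 30 mm (distance of any of hammer, screwdriver, glue, tin, firebrick, mandrel_ring, thick_spacer from where it was at the start of the episode above 0.03 m).
It also fails if it takes over 64 s, if anything falls off the work surface, if the arm or the gripper's body presses on something with over 40 N, if the wrist force passes 120 N, or if a joint passes its speed limit or range.

### The arm

A 6-joint arm with a two-finger parallel gripper is mounted at the origin on the work surface. World frame = base frame: x ahead of the robot, y to its left, z up, the work surface at z = 0. Lengths are in m, angles in rad, forces in N, time in s.
With the tool pointing down it reaches from about 0.35 to 0.775 m from the base axis. Payload 7.3 kg.
Tool frame: the origin (TCP) lies at the very end of the fingers, on their centre line; the grasp point (between the pads) lies 19 mm behind it; z points along the fingers, y is the direction in which the jaws open and shut (so a half turn about z gives the same grasp; the last joint's range is limited). The gripper opens to 92 mm and grips with 3 to 60 N. Pads are 19 mm wide; open, the fingers measure 130 mm over their backs; the gripper's body (75 mm by 190 mm) begins 47 mm behind the grasp point.
Start: joints at [1.105, 0.342, 1.524, -0, 1.275, -0.146], TCP at [0.165, 0.498, 0.203] pointing down, gripper open.
Joint ranges: [-2.53, 2.53], [-0.77, 2.02], [0.04, 2.7], [-1, 4.14], [0.28, 2.66], [-3.11, 3.11]. Speed limits (rad/s): [2.57, 2.57, 3.14, 3.14, 3.14, 3.14].

### API

Orientations are given as [roll, pitch, yaw] about the fixed x, y, z axes, in that order (R = Rz(yaw) Ry(pitch) Rx(roll)).
In Python, from cell import monitor, eyes, order gives the robot as it stands. The module is installed in compiled form; this text tells all that it offers.
- The arm moves only by the tool carry_out, never from a script. Its argument "targets" is a list of rows, each a list of 2 entries, a list of its own where there are three numbers: the shift along the tool's x, y, z in m, then the turn about the tool's z in rad. In form: [[[dx, dy, dz], twist], ...]. A call has 1 to 10 rows; each row shifts and turns the pose as measured when the row begins, along the tool's axes as they then stand; what a row does not reach is not made up. A row lasts 1/8 s, in which the tool goes at most 62.5 mm and 10.7 degrees, less where a joint would pass 70% of its speed; a pose out of reach is approached as far as the arm can. A call is refused whole if a number of a shift passes 0.0625 or a number of a turn 0.188, either way. A call with a gripper value outside its range is refused whole. "fingers" is the closure, from 0 (fully open) to 1 (shut), set as the call begins (left out, the last holds). The fingers move at their own pace and stop on an object; "grip_force" is the grip in N (left out, the last holds). Time passes only in rows, so rows that do not move let the fingers close. It gives the time, the measured TCP pose, the force and the opening at its end, in the units of the state.
- monitor.observe(): the state, without advancing time (a new reading comes with each control period).
- eyes.read_camera(name): name is "scene" or "top"; returns the picture (384x512x3 uint8, red, green, blue); there is no depth.
- eyes.camera_info(name): a dict with "K" (3x3 intrinsics, pixels), "rvec" (rotation vector, rad) and "tvec" (3), from world to camera coordinates, as OpenCV has them. Camera axes: x right, y down, z forward; pixel columns grow to the right and rows downward; lengths in m; the calibration is good to about 2 mm. A picture is of the moment at which its call begins. camera_info takes no time and is no camera call.
- order.hand_in(): hands the job in, once; it reports no verdict.
The state is a dict: "time": time; "qpos": joint angles; "qvel": joint speeds; "joint_efforts": joint torques, N m; "tool_pos": TCP position; "tool_rot": TCP orientation; "contact_force": force on the tool from outside, world axes, zero at the start; "torque": the same for the moment, N m; "opening": finger opening in m.
Only numpy, scipy, OpenCV 4.12 (cv2) and the standard library are available. Lean on these libraries where they do the work, as an engineer would, in place of code of your own. Each camera call takes 0.05 s, during which the arm holds its last target.

## Working session

There is one attempt and no reset: what is moved stays moved. The work goes in short steps, Python scripts to look and compute and a tool call to move; the robot and the scene stay as the last step left them, time stands still between calls to the robot, and variables do not carry over. Pictures are saved under pics/ and viewed, and the job is handed in when it is done.

Besides the shell and the picture viewer there is one more tool, called after "Emit:" as a command line: name --argument value ..., lists and objects as JSON in quotes. carry_out: Moves the arm, as the interface text tells. Its arguments: {"type":"object","properties":{"targets":{"type":"array","items":{"type":"array"}},"fingers":{"type":"number"},"grip_force":{"type":"number"}},"required":["targets"]}

```bash
mkdir -p pics; cat > h.py <<'E'
import numpy as np, cv2
from cell import monitor, eyes, order
def cam(n):
    i=eyes.camera_info(n);K=np.array(i["K"],float);R=cv2.Rodrigues(np.array(i["rvec"],float))[0];t=np.array(i["tvec"],float).ravel();return K,R,t
def ray(n,px):
    K,R,t=cam(n);d=R.T@np.linalg.inv(K)@np.array([px[0],px[1],1.0]);return -R.T@t,d/np.linalg.norm(d)
def onz(n,px,z):
    c,d=ray(n,px);return c+d*(z-c[2])/d[2]
def tri(p1,p2):
    c,d=ray("scene",p1);e,f=ray("top",p2);s=np.linalg.lstsq(np.c_[d,-f],e-c,rcond=None)[0]
    a=c+d*s[0];b=e+f*s[1];return (a+b)/2,np.linalg.norm(a-b)
def proj(n,p):
    K,R,t=cam(n);q=K@(R@np.array(p,float)+t);return q[:2]/q[2]
def snap(n,name):
    im=eyes.read_camera(n)[:,:,::-1].copy();cv2.imwrite(f"pics/{name}_raw.png",im);return im
E
python3 - <<'E'
from h import *
print(monitor.observe())
for n in("scene","top"):
    im=snap(n,n+"0");cv2.imwrite(f"pics/{n}0.png",cv2.resize(im,(768,576),interpolation=cv2.INTER_CUBIC))
    print(n,cam(n)[0].round(1).tolist(),ray(n,(256,192)))
E
```

```text
{'time': 0.0, 'qpos': array([ 1.10499025e+00,  3.42733316e-01,  1.52501536e+00,  3.85962611e-05,
        1.27542218e+00, -1.45976471e-01]), 'qvel': array([-0.00148857,  0.00211219, -0.00026603,  0.00081949,  0.00148879,
       -0.00062758]), 'joint_efforts': array([-1.28768079e-04, -4.31238627e+01, -2.44219798e+01,  7.17758643e-02,
        5.57766692e-02, -1.29798273e-04]), 'tool_pos': array([0.16481343, 0.49798556, 0.20214009]), 'tool_rot': array([-3.14003660e+00, -2.66078187e-04,  2.82175158e+00]), 'contact_force': array([ 0.3213323 ,  0.08726537, -1.09715259]), 'torque': array([-0.01979816, -0.02853126,  0.01258479]), 'opening': 0.09190492151510615}
scene [[483.1, 0.0, 261.8], [0.0, 483.1, 184.2], [0.0, 0.0, 1.0]] (array([ 1.46404148, -0.33256432,  1.20892434]), array([-0.58930373,  0.19526594, -0.78395939]))
top [[396.5, 0.0, 257.6], [0.0, 396.5, 191.8], [0.0, 0.0, 1.0]] (array([ 0.47654672, -0.00555369,  1.29584822]), array([ 0.09026423, -0.00178963, -0.99591624]))
```

View pics/scene0.png

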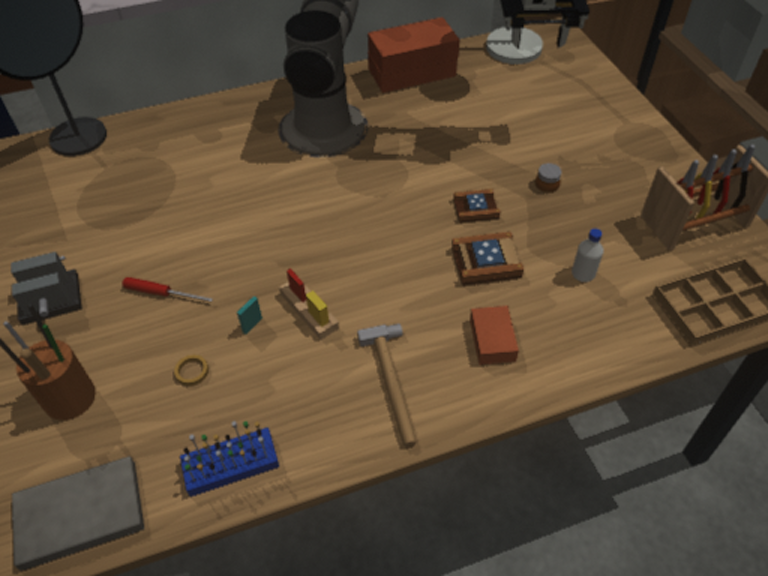

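View pics/top0.png

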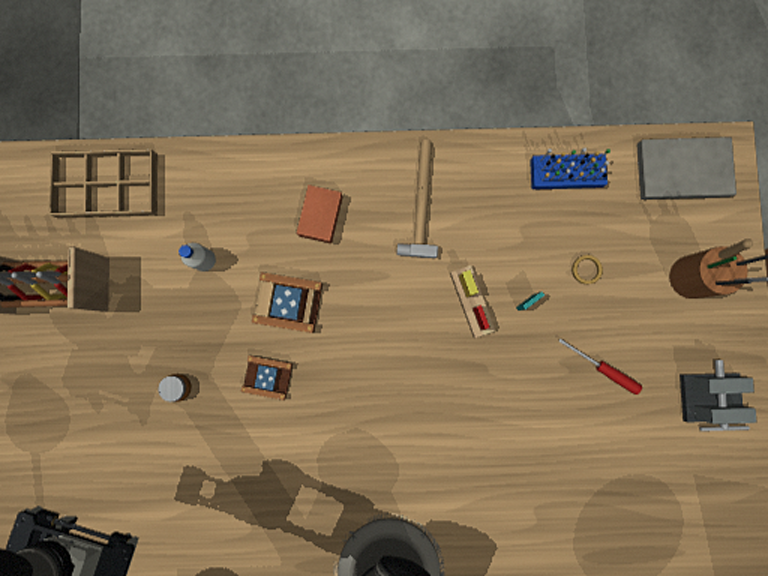

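Seen at display scale (×1.5):

| Thing | Scene | Top | Note |
|---|---|---|---|
| Red spacer in rack | (296,284) | (482,318) | the one wanted |
| Yellow thick spacer | (317,306) | (469,281) | look-alike |
| Teal plate | (249,314) | (532,300) | look-alike |
| Larger jig | (487,257) | (288,302) | the one wanted |
| Smaller jig | (477,205) | (267,377) | look-alike |

I'll check the choice in close crops.

```bash
python3 - <<'E'
import cv2,numpy as np
s=cv2.imread('pics/scene0_raw.png');t=cv2.imread('pics/top0_raw.png')
def c(im,x,y,w,h,k):return cv2.resize(im[y:y+h,x:x+w],(w*k,h*k),interpolation=cv2.INTER_CUBIC)
a=np.hstack([c(s,180,170,56,56,7),c(s,298,148,56,56,7)]);b=np.hstack([c(t,290,172,56,40,7),c(t,162,176,56,40,7)])
o=np.vstack([a,b]);o=cv2.convertScaleAbs(o,alpha=1.5);o=cv2.resize(o,None,fx=.88,fy=.88);cv2.imwrite('pics/crop0.png',o);print(o.shape)
E
```

```text
(591, 690, 3)
```

View pics/crop0.png

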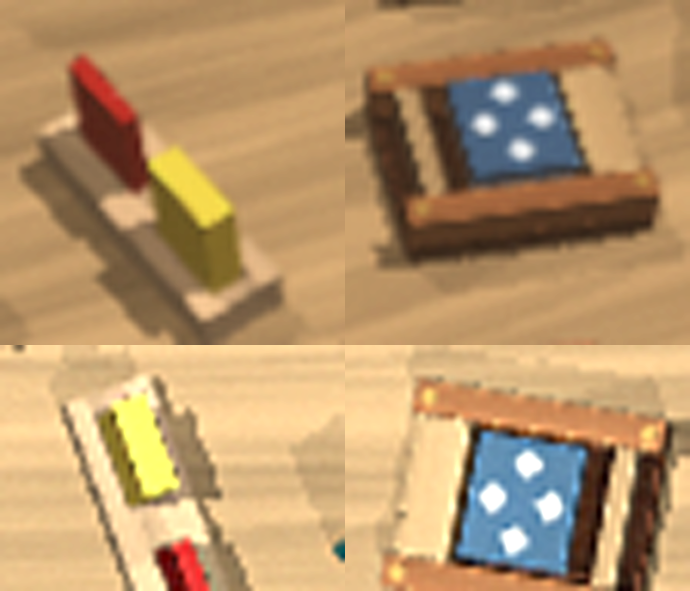

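The crops confirm it. The red thin plate is in the near slot. In the large jig, the wide dark gap and thin rail are on the image-right (−y) side of the tile, and the narrow gap and thick rail are on the left.

```bash
cat > m.py <<'E'
from h import *
def comp(mask,near):
    n,l,st,ce=cv2.connectedComponentsWithStats(mask.astype(np.uint8),connectivity=8)
    b=[(np.hypot(*(ce[i]-near)),i) for i in range(1,n) if st[i,4]>8];i=min(b)[1]
    return l==i,ce[i],st[i,4]
def rect(m):
    c=np.argwhere(m)[:,::-1].astype(np.float32);return cv2.minAreaRect(c)
E
python3 - <<'E'
from m import *
S=cv2.imread('pics/scene0_raw.png').astype(int);T=cv2.imread('pics/top0_raw.png').astype(int)
for n,I,near,ny,nt in(("scene",S,(197,189),(211,200),(325,168)),("top",T,(321,212),(313,187),(192,201))):
    B,G,R=I[...,0],I[...,1],I[...,2]
    red=(R>2.2*G)&(R>2.2*B)&(R>60)
    m,c,a=comp(red,near);ys,xs=np.nonzero(m);print(n,"red",c,a,xs.min(),xs.max(),ys.min(),ys.max())
    print(R[ys.min():ys.max()+1,xs.min():xs.max()+1])
    yl=(R>2.0*B)&(G>1.6*B)&(R>90)&(abs(R-G)<0.25*R)
    blue=(B>R*1.2)&(B>60)
    m,c,a=comp(blue,nt);m=cv2.morphologyEx(m.astype(np.uint8),cv2.MORPH_CLOSE,np.ones((7,7)));h,_=cv2.findContours(m,cv2.RETR_EXTERNAL,cv2.CHAIN_APPROX_NONE)
    M=cv2.drawContours(np.zeros_like(m),h,-1,1,-1);mo=cv2.moments(M,True)
    c=np.array([mo['m10']/mo['m00'],mo['m01']/mo['m00']]);r=rect(M>0);p=onz(n,c,.038)
    print("tile",c,mo['m00'],r,"pos@38",p)
    bx=cv2.boxPoints(r);q=[onz(n,b,.038)[:2] for b in bx];e=[(q[(i+1)%4]-q[i]) for i in range(4)]
    print([ (round(np.hypot(*v),4),round(np.degrees(np.arctan2(v[1],v[0])),1)) for v in e])
    if n=="scene":cs=c
    else: print("tri tile",tri(cs,c))
E
```

```text
scene red [198.07246377 188.23188406] 69 192 203 179 199
[[110 122 128 130 132 131 133 132 131 130 130 128]
 [126 128 126 127 130 130 128 129 127 126 125 124]
 [114 127 128 124 116 123 125 124 124 123 123 123]
 [ 84 120 129 129 112 115 122 123 123 122 120 122]
 [ 62  96 126 129 132 124 119 122 126 125 126 127]
 [ 68  55 100 126 130 130 125 125 126 125 123 121]
 [ 71  57  54  98 128 130 135 128 121 119 118 116]
 [ 78  57  57  57 104 128 130 128 121 119 120 119]
 [ 90  60  58  57  58 101 126 129 127 124 120 119]
 [113  69  57  58  57  61 103 124 128 119 110 113]
 [124  72  57  57  57  56  68 102 112  94  97 119]
 [101  62  57  57  58  57  57  71  68  62  94 133]
 [ 82  65  56  57  56  57  57  57  63  65  89 138]
 [ 96  77  60  57  56  56  57  56  62  66  75 134]
 [100  94  74  59  56  57  57  57  63  65  67 131]
 [ 95  98  91  72  60  57  57  57  62  65  65 128]
 [ 92  93  95  87  69  58  57  56  59  64  65 102]
 [ 92  91  92  92  83  67  58  57  58  62  66  71]
 [ 91  92  92  92  93  83  66  58  57  63  65  65]
 [ 84  92  93  92  92  94  80  63  57  62  65  67]
 [ 71  84  92  94  94  
[... 850 characters left out ...]
 113]
 [189 189  89  67  72  54 163 161 158 113]
 [188 195 113  69  67  53 175 164 160 134]
 [186 191 172  73  68  66 123 164 160 168]
 [185 187 195 100  67  66  52 171 164 164]
 [186 184 193 153  70  65  51 152 176 151]
 [186 186 187 188  79  71  67 103 128 127]]
tile [190.17789757 201.11051213] 371.0 ((190.1680145263672, 201.0760040283203), (17.530773162841797, 21.019041061401367), 10.30484676361084) pos@38 [0.56736427 0.20204603 0.038     ]
[(np.float64(0.0668), np.float64(-10.9)), (np.float64(0.056), np.float64(-101.9)), (np.float64(0.0667), np.float64(168.8)), (np.float64(0.0557), np.float64(78.1))]
tri tile (array([0.56700207, 0.20098769, 0.03757738]), np.float64(0.002351368726069491))
```

```bash
python3 - <<'E'
from m import *
S=cv2.imread('pics/scene0_raw.png').astype(int);T=cv2.imread('pics/top0_raw.png').astype(int)
out={}
for n,I,near,thr in(("scene",S,(197,185),93),("top",T,(321,212),115)):
    B,G,R=I[...,0],I[...,1],I[...,2]
    red=(R>2.2*G)&(R>2.2*B)&(R>thr)
    m,c,a=comp(red,near);out[n]=c;r=rect(m);print(n,c,a,r)
    q=[onz(n,b,.076)[:2] for b in cv2.boxPoints(r)];e=[(q[(i+1)%4]-q[i]) for i in range(4)]
    print(onz(n,c,.076),[ (round(np.hypot(*v),4),round(np.degrees(np.arctan2(v[1],v[0])),1)) for v in e])
    P=np.array([onz(n,(x,y),.076)[:2] for y,x in np.argwhere(m)]);P-=P.mean(0);u=np.linalg.svd(P)[2][0];print("pca",np.degrees(np.arctan2(u[1],u[0])), np.ptp(P@u))
print("tri",tri(out["scene"],out["top"]))
# yellow
for n,I,near in(("scene",S,(212,198)),("top",T,(313,187))):
    B,G,R=I[...,0],I[...,1],I[...,2]
    m,c,a=comp((R>2.5*B)&(G>2.2*B)&(R>(130 if n=="top" else 110)),near);P=np.array([onz(n,(x,y),.076)[:2] for y,x in np.argwhere(m)]);o=P.mean(0);P-=o;u=np.linalg.svd(P)[2][0];print("yel",c,a,o,np.degrees(np.arctan2(u[1],u[0])), np.ptp(P@u));out[n]=c
print(tri(out["scene"],out["top"]))
# thin rail in top: print crop enlarged for jig & gap
E
```

```text
scene [196.225 184.325] 40 ((196.50001525878906, 184.5), (12.727920532226562, 2.8284268379211426), 45.0)
[ 0.52140722 -0.21046376  0.076     ] [(np.float64(0.0096), np.float64(125.8)), (np.float64(0.0467), np.float64(20.5)), (np.float64(0.0094), np.float64(-55.2)), (np.float64(0.0466), np.float64(-159.3))]
pca 16.749517199143614 0.048110252093012104
top [321.65306122 210.95918367] 49 ((321.6643981933594, 210.93833923339844), (15.566473007202148, 2.9260287284851074), 69.44395446777344)
[ 0.52287381 -0.20807886  0.076     ] [(np.float64(0.0091), np.float64(-71.1)), (np.float64(0.0477), np.float64(-161.8)), (np.float64(0.009), np.float64(108.8)), (np.float64(0.0477), np.float64(18.2))]
pca -161.36412961774735 0.04765193852770883
tri (array([ 0.52245988, -0.20928085,  0.0765904 ]), np.float64(0.002686311520237742))
yel [210.56097561 200.14634146] 82 [ 0.59460121 -0.18650158] 20.02471315270276 0.04915191834782766
yel [314.57142857 187.38095238] 21 [ 0.5963815 -0.1892988] -162.5150378194785 0.04499578998025204
(array([ 0.59640789, -0.18784621,  0.07881109]), np.float64(0.0021471126366491428))
```

```bash
python3 - <<'E'
from m import *
# overlay jig predictions w/ tile-based pose
c0=np.array([.567,.201]);a=np.radians(-11.3)
ex=np.array([np.cos(a),np.sin(a)]);ey=np.array([-ex[1],ex[0]])
W=[]
for n,(x,y,w,h) in(("scene",(296,146,58,46)),("top",(160,176,62,50))):
    k=10;I=cv2.imread(f'pics/{n}0_raw.png');C=cv2.convertScaleAbs(cv2.resize(I[y:y+h,x:x+w],(w*k,h*k),interpolation=cv2.INTER_NEAREST),alpha=1.4)
    def poly(pts,z,col):
        P=[(proj(n,[*(c0+ex*p+ey*q),z])-[x,y]+.5)*k for p,q in pts];cv2.polylines(C,[np.int32(P)],True,col,1)
    R=lambda x0,x1,y0,y1:[(x0,y0),(x1,y0),(x1,y1),(x0,y1)]
    m=1e-3
    poly(np.array(R(-55,55,-66,66))*m,.032,(0,255,0));poly(np.array(R(-33,33,-28,28))*m,.038,(0,0,255))
    poly(np.array(R(-37,37,-54,-42))*m,.032,(255,0,255));poly(np.array(R(-37,37,-42,-28))*m,.032,(0,255,255))
    cv2.imwrite(f'pics/ov_{n}.png',C)
E
```

```text
(no output)
```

View pics/ov_top.png

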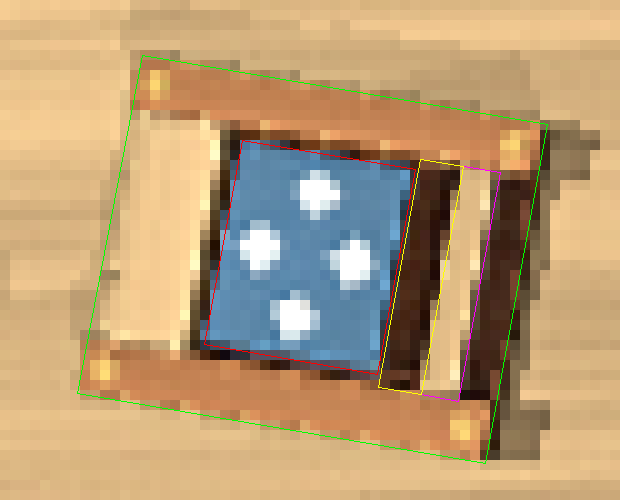

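View pics/ov_scene.png

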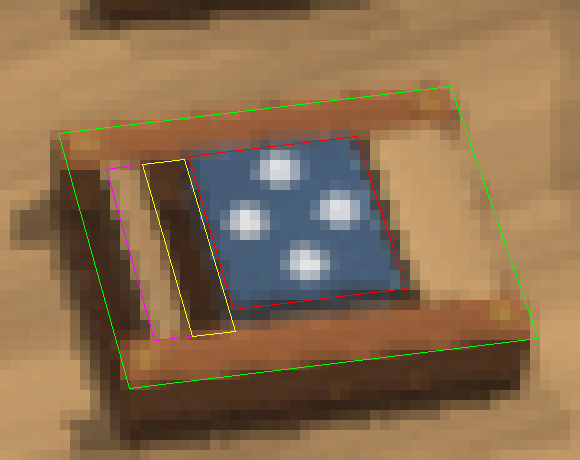

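Overlay: the tile and jig model (tile centre (0.567, 0.201), yaw −11.3°) lies on the jig in both views. Top crop: tile at about (310,255), gap at about (420,270), thin rail at about (460,280). Triangulated heights are 37.6 mm for the tile top and 76.6 mm for the spacer top, against 38 and 76 in the text.

```bash
cat > p.py <<'E'
from h import *
from scipy.spatial.transform import Rotation as Ro
def rel(x,y,z,yawdeg):
    s=monitor.observe();p=s["tool_pos"];R=Ro.from_euler("xyz",s["tool_rot"]).as_matrix()
    yaw=np.arctan2(R[1,0],R[0,0]);d=R.T@(np.array([x,y,z])-p)
    dy=(np.radians(yawdeg)-yaw+np.pi)%(2*np.pi)-np.pi
    print("t",round(s["time"],2),"pos",p.round(4),"yaw",np.degrees(yaw).round(2),"tilt",np.degrees(np.arccos(-R[2,2])).round(2),"open",round(s["opening"],4),"F",s["contact_force"].round(1),"q6",s["qpos"][5].round(2))
    print("  tool shift",d.round(4),"twist",round(-dy,3),"rows>=",max(np.abs(d).max()/.06,abs(dy)/.18).round(1))
E
python3 - <<'E'
from p import *
print("teal",onz("top",(355,200),.03),"teal scene",onz("scene",(166,209),.03),"glue top",onz("top",(124,167),.13),"tin",onz("top",(115,258),.045),"hammer head",onz("top",(279,167),.02),"brick",onz("top",(213,142),.04))
rel(.45,.1,.2,161.7)
rel(.5225,-.209,.2,-162.7)
E
```

```text
teal [ 0.55666638 -0.32403636  0.03      ] teal scene [ 0.54490491 -0.31676689  0.03      ] glue top [0.66763286 0.3816801  0.13      ] tin [0.39576709 0.43728521 0.045     ] hammer head [ 0.67164896 -0.08486117  0.02      ] brick [0.75566573 0.1259207  0.04      ]
t 0.1 pos [0.1649 0.498  0.2022] yaw 161.68 tilt 0.08 open 0.092 F [-0.5  0.9 -0.3] q6 -0.15
  tool shift [-0.3958 -0.2882  0.0025] twist -0.0 rows>= 6.6
t 0.1 pos [0.1649 0.498  0.2022] yaw 161.68 tilt 0.08 open 0.092 F [-0.5  0.9 -0.3] q6 -0.15
  tool shift [-0.5618 -0.5587  0.0029] twist -0.622 rows>= 9.4
```

Emit:
carry_out --targets '[[[-0.0495,-0.036,0],0],[[-0.0495,-0.036,0],0],[[-0.0495,-0.036,0],0],[[-0.0495,-0.036,0],0],[[-0.0495,-0.036,0],0],[[-0.0495,-0.036,0],0],[[-0.0495,-0.036,0],0],[[-0.0495,-0.036,0],0]]' --fingers 0.4 --grip_force 30

```text
time: 1.1
tool_pos: [0.455, 0.0937, 0.2005]
tool_rot: [-3.14, -0.001, 2.831]
contact_force: [0.8, 0.2, 0.4]
opening: 0.055
```

```bash
python3 -c "
from p import *
rel(.5225,-.209,.15,-162.7)"
```

```text
t 1.1 pos [0.455  0.0937 0.2005] yaw 162.19 tilt 0.14 open 0.055 F [0.8 0.2 0.4] q6 -1.22
  tool shift [-0.1569 -0.2674  0.0508] twist -0.613 rows>= 4.5
```

Emit:
carry_out --targets '[[[-0.0314,-0.0535,0.005],0],[[-0.0314,-0.0535,0.005],0],[[-0.0314,-0.0535,0.005],0],[[-0.0314,-0.0535,0.005],0],[[-0.0314,-0.0535,0.005],0],[[0,0,0],-0.153],[[0,0,0],-0.153],[[0,0,0],-0.153],[[0,0,0],-0.153],[[0,0,0],0]]'

```text
time: 2.35
tool_pos: [0.5209, -0.2155, 0.1703]
tool_rot: [3.137, -0.007, -2.831]
contact_force: [-0.2, -0.5, -0.0]
opening: 0.0553
```

```bash
python3 - <<'E'
from p import *
rel(.5225,-.209,.044,-162.7)
for n,(x,y,w,h) in(("scene",(160,140,80,70)),("top",(280,150,80,70))):
    im=snap(n,n+"1");cv2.imwrite(f"pics/{n}1.png",cv2.convertScaleAbs(cv2.resize(im[y:y+h,x:x+w],(w*7,h*7),interpolation=cv2.INTER_CUBIC),alpha=1.3))
E
```

```text
t 2.35 pos [ 0.5209 -0.2155  0.1703] yaw -162.21 tilt 0.49 open 0.0553 F [-0.2 -0.5 -0. ] q6 -2.41
  tool shift [-0.0044  0.0051  0.1263] twist 0.009 rows>= 2.1
```

View pics/scene1.png

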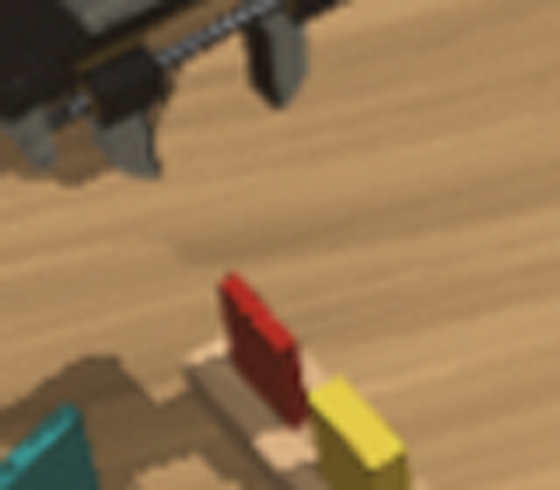

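The open fingers (scene crop (130,150) and (280,70)) hang above and behind the red plate at (260,340). Its path is clear, and the teal plate stays off to the left.

Emit:
carry_out --targets '[[[-0.0044,0.005,0.02],0.009],[[0,0,0.03],0],[[0,0,0.03],0],[[0,0,0.02],0],[[0,0,0.01],0],[[0,0,0],0]]'

```text
time: 3.2
tool_pos: [0.5238, -0.209, 0.0581]
tool_rot: [3.138, -0.005, -2.856]
contact_force: [0.1, -0.3, 0.4]
opening: 0.055
```

```bash
python3 - <<'E'
from p import *
rel(.5225,-.209,.044,-162.7)
o=[]
for n,(x,y,w,h) in(("scene",(165,150,70,70)),("top",(285,165,70,70))):
    im=snap(n,n+"2");o.append(cv2.convertScaleAbs(cv2.resize(im[y:y+h,x:x+w],(w*5,h*5),interpolation=cv2.INTER_CUBIC),alpha=1.4))
cv2.imwrite("pics/c2.png",np.hstack(o))
E
```

```text
t 3.2 pos [ 0.5238 -0.209   0.0581] yaw -163.65 tilt 0.34 open 0.055 F [ 0.1 -0.3  0.4] q6 -2.37
  tool shift [0.0011 0.0003 0.0142] twist -0.017 rows>= 0.2
```

View pics/c2.png

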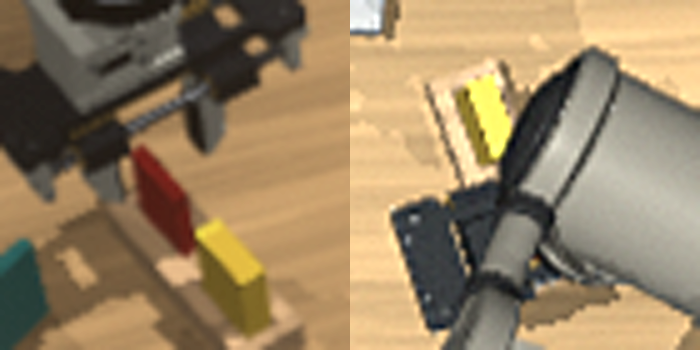

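```bash
python3 - <<'E'
from p import *
s=monitor.observe();p=s["tool_pos"];R=Ro.from_euler("xyz",s["tool_rot"]).as_matrix()
f=lambda q:((proj("scene",q)-[165,150]+.5)*5).round()
print("tcp",f(p))
for sx in(-1,1):
  for sy in(-1,1): print(sx,sy,f(p+R@[sx*.0095,sy*.0275,0]), f(p+R@[sx*.0095,sy*.0275,-.03]))
u=np.array([np.cos(.302),np.sin(.302),0]);
for a in(-.025,.025): print("spacer",f(np.array([.5225,-.209,.076])+u*a),f(np.array([.5225,-.209,.024])+u*a))
E
```

```text
tcp [165. 195.]
-1 -1 [134. 226.] [128. 195.]
-1 1 [211. 183.] [206. 152.]
1 -1 [118. 206.] [112. 175.]
1 1 [195. 164.] [190. 133.]
spacer [139. 150.] [149. 203.]
spacer [184. 200.] [193. 253.]
```

```bash
python3 - <<'E'
from p import *
I=cv2.imread("pics/scene2_raw.png")[140:200,160:235];C=cv2.convertScaleAbs(cv2.resize(I,None,fx=10,fy=10,interpolation=cv2.INTER_CUBIC),alpha=1.8)
s=monitor.observe();p=s["tool_pos"];R=Ro.from_euler("xyz",s["tool_rot"]).as_matrix()
for q,c in [([0,0,0],(0,255,0))]+[([sx*.0095,sy*.0275,z],(255,0,255) if z==0 else (255,255,0)) for sx in(-1,1) for sy in(-1,1) for z in(0,-.03)]:
    cv2.circle(C,tuple(int(v) for v in (proj("scene",p+R@q)-[160,140]+.5)*10),4,c,-1)
cv2.imwrite("pics/c2b.png",C)
E
```

```text
(no output)
```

View pics/c2b.png

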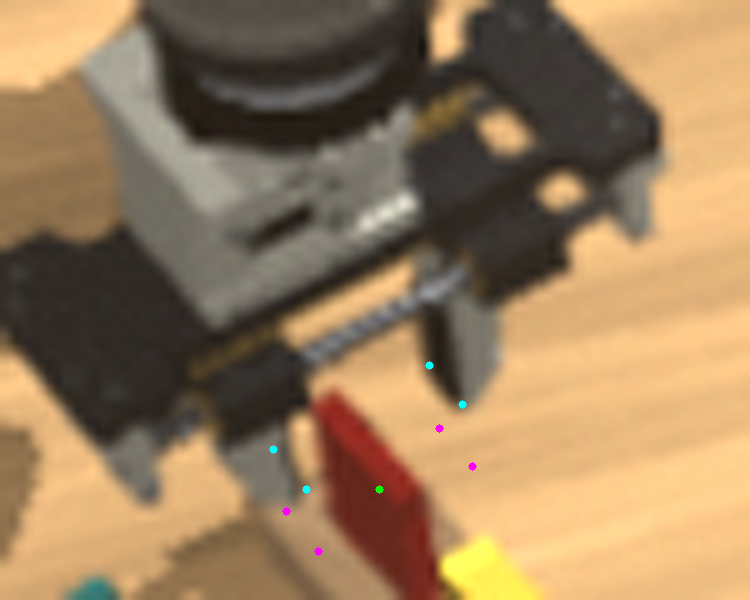

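The fingers straddle the plate: crop tips at (280,505) and (470,410), plate top at (330,400)–(415,490). The drawn tips sit about 3 px above the projected TCP, so I'll go down guardedly and judge by force and opening.

Emit:
carry_out --targets '[[[0.001,0,0.008],-0.017],[[0,0,0.006],0],[[0,0,0.002],0],[[0,0,0],0]]'

```text
time: 3.8
tool_pos: [0.5242, -0.2102, 0.0438]
tool_rot: [-3.141, -0.001, -2.838]
contact_force: [0.8, 0.9, 1.3]
opening: 0.0551
```

```bash
python3 - <<'E'
from p import *
rel(.5225,-.209,.044,-162.7)
E
```

```text
t 3.8 pos [ 0.5242 -0.2102  0.0438] yaw -162.61 tilt 0.09 open 0.0551 F [0.8 0.9 1.3] q6 -2.39
  tool shift [ 0.0013  0.0017 -0.0002] twist 0.002 rows>= 0.0
```

Emit:
carry_out --targets '[[[0.001,0.0015,0],0],[[0,0,0],0],[[0,0,0],0],[[0,0,0],0],[[0,0,0],0],[[0,0,0],0],[[0,0,0],0]]' --fingers 1 --grip_force 30

```text
time: 4.68
tool_pos: [0.523, -0.2091, 0.0442]
tool_rot: [-3.14, -0.001, -2.838]
contact_force: [-0.1, -0.7, -0.7]
opening: 0.0091
```

```bash
python3 - <<'E'
from p import *
rel(.5225,-.209,.16,-162.7)
E
```

```text
t 4.67 pos [ 0.523  -0.2091  0.0442] yaw -162.62 tilt 0.09 open 0.0091 F [-0.1 -0.7 -0.7] q6 -2.39
  tool shift [ 6.000e-04  1.000e-04 -1.158e-01] twist 0.001 rows>= 1.9
```

Emit:
carry_out --targets '[[[0,0,-0.01],0],[[0,0,-0.02],0],[[0,0,-0.03],0],[[0,0,-0.03],0],[[0,0,-0.03],0],[[0,0,-0.01],0],[[0,0,0],0]]'

```text
time: 5.55
tool_pos: [0.5226, -0.2086, 0.1802]
tool_rot: [-3.141, -0.001, -2.838]
contact_force: [-0.4, 0.3, -2.3]
opening: 0.0098
```

```bash
python3 - <<'E'
from p import *
a=np.radians(-11.3);ey=np.array([-np.sin(a),np.cos(a)]);g=np.array([.567,.201])-.035*ey
print("gap",g)
rel(*g,.16,168.7)
o=[]
for n,(x,y,w,h) in(("scene",(165,110,70,70)),("top",(285,165,70,70))):
    im=snap(n,n+"3");o.append(cv2.convertScaleAbs(cv2.resize(im[y:y+h,x:x+w],(w*5,h*5),interpolation=cv2.INTER_CUBIC),alpha=1.4))
cv2.imwrite("pics/c3.png",np.hstack(o))
E
```

```text
gap [0.56014188 0.16667849]
t 5.55 pos [ 0.5226 -0.2086  0.1802] yaw -162.62 tilt 0.09 open 0.0098 F [-0.4  0.3 -2.3] q6 -2.39
  tool shift [-0.148   0.347   0.0197] twist 0.501 rows>= 5.8
```

View pics/c3.png

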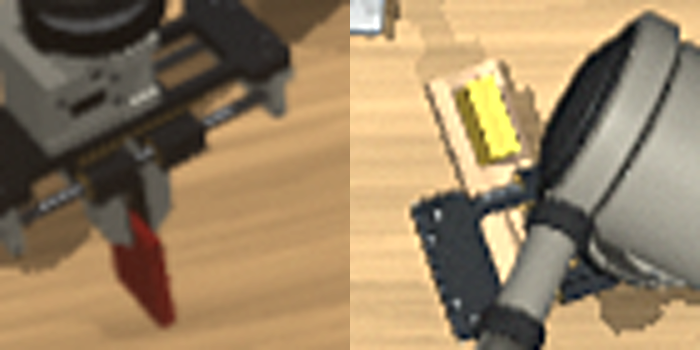

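The spacer is held upright with opening 9.8 mm: red at scene crop (145,260), and the rack slot is empty in the top view. Now to above the gap.

Emit:
carry_out --targets '[[[-0.021,0.0496,0],0],[[-0.021,0.0496,0],0],[[-0.021,0.0496,0],0],[[-0.021,0.0496,0],0],[[-0.021,0.0496,0],0],[[-0.021,0.0496,0],0],[[-0.021,0.0496,0],0],[[0,0,0.01],0.167],[[0,0,0.01],0.167],[[0,0,0],0.167]]'

```text
time: 6.9
tool_pos: [0.5531, 0.179, 0.1425]
tool_rot: [-3.136, -0.027, 2.928]
contact_force: [-0.9, -0.8, -0.8]
opening: 0.0093
```

```bash
python3 - <<'E'
from p import *
rel(.5601,.1667,.10,168.7)
E
```

```text
t 6.9 pos [0.5531 0.179  0.1425] yaw 167.75 tilt 1.59 open 0.0093 F [-0.9 -0.8 -0.8] q6 -1.18
  tool shift [-0.0106 -0.0103  0.0422] twist -0.017 rows>= 0.7
```

Emit:
carry_out --targets '[[[-0.0105,-0.0103,0.01],-0.017],[[0,0,0.01],0],[[0,0,0],0],[[0,0,0],0]]'

```text
time: 7.4
tool_pos: [0.5597, 0.165, 0.1174]
tool_rot: [-3.134, -0.033, 2.953]
contact_force: [0.0, 0.4, -0.3]
opening: 0.0097
```

```bash
python3 - <<'E'
from p import *
rel(.5601,.1667,.10,168.7);print(monitor.observe()["tool_rot"])
o=[]
for n,(x,y,w,h) in(("scene",(285,120,75,75)),("top",(160,165,75,75))):
    im=snap(n,n+"4");o.append(cv2.convertScaleAbs(cv2.resize(im[y:y+h,x:x+w],(w*5,h*5),interpolation=cv2.INTER_CUBIC),alpha=1.4))
cv2.imwrite("pics/c4.png",np.hstack(o))
E
```

```text
t 7.4 pos [0.5597 0.165  0.1174] yaw 169.2 tilt 1.92 open 0.0097 F [ 0.   0.4 -0.3] q6 -1.23
  tool shift [-0.0007  0.0019  0.0174] twist 0.009 rows>= 0.3
[-3.1344637  -0.03277842  2.95314076]
```

View pics/c4.png

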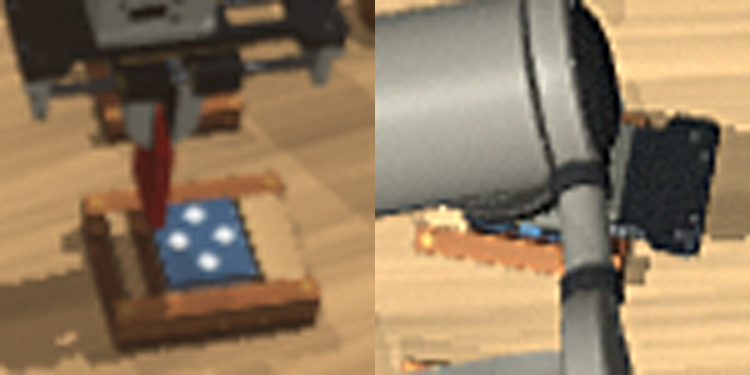

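The spacer hangs above the gap, with its lower end at scene crop (155,220) (raw about (316,164)) and the gap running from (150,200) to (160,280). The top view is blocked by the arm, so I'll measure the lateral offset in the scene view, spacer against gap.

```bash
cat > lat.py <<'E'
from p import *
from m import comp
# jig frame as scene camera sees it (same-camera comparison)
A=np.radians(-11.3);ex=np.array([np.cos(A),np.sin(A)]);ey=np.array([-ex[1],ex[0]])
def look(name,near,zoff=.038,x0=285,y0=120):
    I=cv2.imread(f"pics/{name}_raw.png").astype(int);B,G,R=I[...,0],I[...,1],I[...,2]
    m,c,a=comp((R>2.0*G)&(R>2.0*B)&(R>38),near)
    s=monitor.observe();p=s["tool_pos"];Rt=Ro.from_euler("xyz",s["tool_rot"]).as_matrix()
    M=np.zeros(m.shape,np.uint8)
    box=np.array([p+Rt@[sx*.025,sy*.005,z] for sx in(-1,1) for sy in(-1,1) for z in(zoff,zoff-70e-3)])
    h=cv2.convexHull(np.float32([proj("scene",b) for b in box]))
    print("area",a,"rows",np.nonzero(m.any(1))[0][[0,-1]])
    C=cv2.convertScaleAbs(cv2.resize(I[y0:y0+60,x0:x0+75].astype(np.uint8),None,fx=10,fy=10,interpolation=cv2.INTER_NEAREST),alpha=2.)
    cv2.polylines(C,[np.int32((h-[x0,y0]+.5)*10)],True,(0,255,0),1);cv2.imwrite(f"pics/{name}_lat.png",C)
    hh=h[:,0,:]
    for r in range(np.nonzero(m.any(1))[0][0],np.nonzero(m.any(1))[0][-1]+1):
        xs=np.nonzero(m[r])[0]
        # predicted span at row r
        q=[]
        for i in range(len(hh)):
            u,v=hh[i],hh[(i+1)%len(hh)]
            if (u[1]-r)*(v[1]-r)<=0 and u[1]!=v[1]: q.append(u[0]+(v[0]-u[0])*(r-u[1])/(v[1]-u[1]))
        if len(q)>1: print(r,"obs",xs[0]-.5,xs[-1]+.5,"pred",np.round([min(q),max(q)],1),"dc",round((xs[0]+xs[-1])/2-(min(q)+max(q))/2,2))
E
python3 -c "
from lat import *
look('scene4',(316,155))"
```

```text
area 103 rows [142 164]
142 obs 315.5 317.5 pred [313.1 317.6] dc 1.16
143 obs 315.5 317.5 pred [312.9 317.9] dc 1.07
144 obs 315.5 317.5 pred [312.8 318.2] dc 0.98
145 obs 315.5 317.5 pred [312.7 318.6] dc 0.89
146 obs 315.5 318.5 pred [312.5 318.9] dc 1.3
147 obs 315.5 318.5 pred [312.4 319.2] dc 1.2
148 obs 315.5 318.5 pred [312.3 319.5] dc 1.11
149 obs 315.5 318.5 pred [312.1 319.8] dc 1.02
150 obs 312.5 318.5 pred [312.  320.1] dc -0.57
151 obs 311.5 318.5 pred [311.9 320.4] dc -1.14
152 obs 311.5 318.5 pred [311.7 320.2] dc -1.0
153 obs 311.5 318.5 pred [311.6 320.1] dc -0.86
154 obs 311.5 318.5 pred [311.5 319.9] dc -0.72
155 obs 312.5 318.5 pred [311.7 319.8] dc -0.24
156 obs 312.5 318.5 pred [312.  319.6] dc -0.31
157 obs 312.5 318.5 pred [312.3 319.5] dc -0.39
158 obs 312.5 318.5 pred [312.6 319.3] dc -0.46
159 obs 312.5 318.5 pred [312.9 319.2] dc -0.53
160 obs 313.5 317.5 pred [313.2 319. ] dc -0.6
161 obs 313.5 317.5 pred [313.5 318.9] dc -0.68
162 obs 313.5 317.5 pred [313.8 318.7] dc -0.75
163 obs 313.5 317.5 pred [314.1 318.6] dc -0.82
164 obs 314.5 317.5 pred [314.4 318.4] dc -0.4
```

View pics/scene4_lat.png

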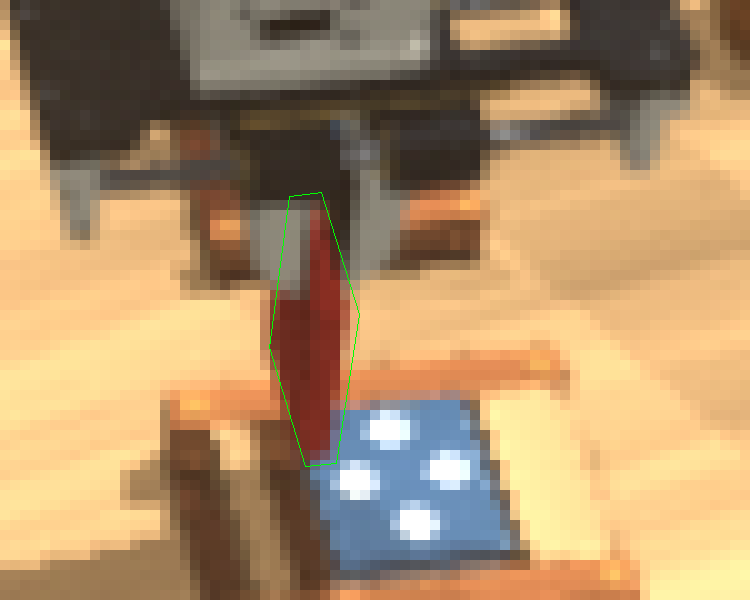

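The spacer sits about 0.6 px (1.6 mm) left of the prediction. The tile in the same camera is biased about 1.4 mm the same way, so the target agrees relative to the jig. Going down to just above the tile, guarded.

Emit:
carry_out --targets '[[[-0.0007,0.0018,0.008],0.009],[[0,0,0.01],0],[[0,0,0.01],0],[[0,0,0],0],[[0,0,0],0]]'

```text
time: 8.12
tool_pos: [0.5597, 0.1672, 0.0879]
tool_rot: [-3.134, -0.032, 2.944]
contact_force: [0.0, 0.5, -1.2]
opening: 0.0096
```

```bash
python3 - <<'E'
from lat import *
rel(.5601,.1667,.05,168.7);print(monitor.observe()["tool_rot"])
snap("scene","scene5");look("scene5",(318,165),y0=130)
E
```

```text
t 8.12 pos [0.5597 0.1672 0.0879] yaw 168.7 tilt 1.88 open 0.0096 F [ 0.   0.5 -1.2] q6 -1.22
  tool shift [-0.0018 -0.0001  0.0379] twist 0.0 rows>= 0.6
[-3.13445076 -0.03201897  2.94440533]
area 105 rows [149 171]
149 obs 315.5 317.5 pred [312.9 317.6] dc 1.23
150 obs 315.5 317.5 pred [312.8 317.9] dc 1.15
151 obs 315.5 317.5 pred [312.7 318.2] dc 1.07
152 obs 315.5 317.5 pred [312.5 318.5] dc 0.98
153 obs 315.5 318.5 pred [312.4 318.8] dc 1.4
154 obs 315.5 318.5 pred [312.3 319.1] dc 1.32
155 obs 315.5 318.5 pred [312.1 319.4] dc 1.23
156 obs 312.5 318.5 pred [312.  319.7] dc -0.35
157 obs 311.5 319.5 pred [311.9 320. ] dc -0.43
158 obs 311.5 318.5 pred [311.7 320. ] dc -0.89
159 obs 311.5 318.5 pred [311.6 319.9] dc -0.75
160 obs 311.5 318.5 pred [311.5 319.7] dc -0.6
161 obs 311.5 318.5 pred [311.6 319.6] dc -0.6
162 obs 311.5 318.5 pred [311.9 319.4] dc -0.67
163 obs 312.5 318.5 pred [312.2 319.3] dc -0.23
164 obs 312.5 317.5 pred [312.5 319.1] dc -0.8
165 obs 312.5 317.5 pred [312.8 319. ] dc -0.86
166 obs 312.5 317.5 pred [313.  318.8] dc -0.93
167 obs 312.5 317.5 pred [313.3 318.7] dc -0.99
168 obs 313.5 317.5 pred [313.6 318.5] dc -0.55
169 obs 313.5 317.5 pred [313.9 318.3] dc -0.62
170 obs 313.5 317.5 pred [314.2 318.2] dc -0.68
171 obs 314.5 316.5 pred [314.5 318. ] dc -0.75
```

View pics/scene5_lat.png

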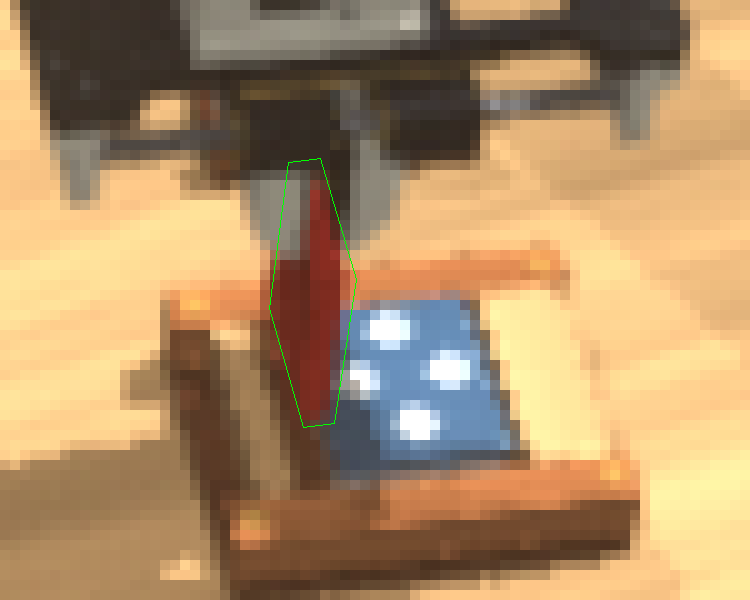

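```bash
python3 - <<'E'
from m import *
from scipy import ndimage
A=np.radians(-11.3);ex=np.array([np.cos(A),np.sin(A)]);ey=np.array([-ex[1],ex[0]])
for n,c in(("scene",(325,168)),("top",(190,201))):
    I=cv2.imread(f'pics/{n}0_raw.png').astype(float);k=8
    x0,y0=c[0]-12,c[1]-12;P=I[y0:y0+25,x0:x0+25]
    w=np.clip(P[...,2]-P[...,2][12,12]*1.0,0,None)  # red channel: blue low, white high
    yy,xx=np.mgrid[:25,:25]
    Z=[onz(n,(x0+x,y0+y),.038)[:2] for y in range(25) for x in range(25)];Z=np.array(Z).reshape(25,25,2)
    u=(Z-[.567,.2015])@np.c_[ex,ey]
    ins=(abs(u[...,0])<.026)&(abs(u[...,1])<.021)
    R=P[...,2];base=np.percentile(R[ins],30);w=np.clip(R-base-8,0,None)*ins
    print(n,"centroid jig-frame offset mm",((u*w[...,None]).sum((0,1))/w.sum()*1e3).round(2),"world",((Z*w[...,None]).sum((0,1))/w.sum()).round(4))
    l,nn=ndimage.label((w>40))
    for i in range(1,nn+1):
        q=w*(l==i);print("   dot",(u*q[...,None]).sum((0,1))/q.sum()*1e3,q.sum().round())
    # thin rail / gap profile along jig y at x=0 : sample at z=.032
    ys=np.arange(-62,-24,1.)
    G=[]
    for yv in ys:
        v=[]
        for xv in np.arange(-12,13,3):
            p=proj(n,[*(np.array([.567,.2015])+ex*xv*1e-3+ey*yv*1e-3),.032]);v.append(ndimage.map_coordinates(I[...,2],[[p[1]],[p[0]]],order=1)[0])
        G.append(int(np.mean(v)))
    print(list(zip(ys.astype(int).tolist(),G)))
E
```

```text
scene centroid jig-frame offset mm [-1.42 -0.62] world [0.5655 0.2012]
   dot [-22.45158938  -0.65859654] 617.0
   dot [-2.21389927 14.30295007] 755.0
   dot [ -1.67401338 -15.96269288] 691.0
   dot [18.21532754 -0.97227575] 696.0
[(-62, 45), (-61, 46), (-60, 47), (-59, 49), (-58, 53), (-57, 63), (-56, 78), (-55, 93), (-54, 106), (-53, 114), (-52, 120), (-51, 123), (-50, 124), (-49, 123), (-48, 122), (-47, 119), (-46, 113), (-45, 103), (-44, 91), (-43, 78), (-42, 66), (-41, 56), (-40, 49), (-39, 44), (-38, 43), (-37, 42), (-36, 43), (-35, 43), (-34, 44), (-33, 44), (-32, 44), (-31, 44), (-30, 43), (-29, 43), (-28, 44), (-27, 46), (-26, 47), (-25, 48)]
top centroid jig-frame offset mm [-0.16  0.6 ] world [0.567  0.2021]
   dot [19.86490799  0.45490052] 1356.0
   dot [ 0.53232043 15.54551293] 1522.0
   dot [  0.36803582 -14.28740218] 1555.0
   dot [-19.45263705   1.00233793] 1507.0
[(-62, 50), (-61, 49), (-60, 48), (-59, 46), (-58, 46), (-57, 48), (-56, 53), (-55, 63), (-54, 83), (-53, 114), (-52, 146), (-51, 165), (-50, 168), (-49, 166), (-48, 162), (-47, 160), (-46, 160), (-45, 159), (-44, 155), (-43, 142), (-42, 118), (-41, 86), (-40, 57), (-39, 38), (-38, 34), (-37, 39), (-36, 44), (-35, 48), (-34, 50), (-33, 50), (-32, 51), (-31, 50), (-30, 49), (-29, 47), (-28, 44), (-27, 45), (-26, 50), (-25, 58)]
```

```bash
python3 - <<'E'
import cv2
for n,rs in(("scene5",(158,160,162,166)),("scene4",(152,154,156,158))):
    I=cv2.imread(f"pics/{n}_raw.png")
    for r in rs: print(n,r,[(x,*I[r,x,::-1].tolist()) for x in list(range(309,314))+list(range(317,322))])
E
```

```text
scene5 158 [(309, 124, 85, 53), (310, 127, 84, 52), (311, 92, 53, 33), (312, 58, 24, 17), (313, 52, 20, 14), (317, 61, 21, 15), (318, 61, 21, 16), (319, 91, 47, 31), (320, 111, 66, 41), (321, 114, 71, 44)]
scene5 160 [(309, 114, 71, 43), (310, 114, 70, 42), (311, 88, 48, 31), (312, 60, 26, 18), (313, 54, 22, 16), (317, 62, 21, 15), (318, 64, 22, 16), (319, 86, 56, 50), (320, 100, 72, 63), (321, 84, 64, 60)]
scene5 162 [(309, 103, 75, 48), (310, 75, 51, 33), (311, 57, 34, 22), (312, 52, 23, 15), (313, 52, 21, 15), (317, 62, 22, 16), (318, 60, 26, 24), (319, 54, 58, 74), (320, 51, 69, 89), (321, 68, 84, 101)]
scene5 166 [(309, 80, 63, 43), (310, 68, 52, 35), (311, 47, 34, 22), (312, 48, 28, 20), (313, 52, 24, 18), (317, 63, 24, 18), (318, 47, 32, 34), (319, 52, 56, 59), (320, 95, 103, 110), (321, 89, 101, 115)]
scene4 152 [(309, 134, 106, 73), (310, 135, 106, 73), (311, 98, 66, 46), (312, 59, 26, 18), (313, 54, 22, 17), (317, 61, 21, 16), (318, 61, 22, 15), (319, 87, 50, 35), (320, 118, 88, 60), (321, 126, 100, 69)]
scene4 154 [(309, 136, 107, 73), (310, 134, 106, 72), (311, 94, 65, 45), (312, 58, 27, 19), (313, 54, 22, 16), (317, 63, 23, 17), (318, 63, 23, 17), (319, 100, 67, 47), (320, 122, 94, 65), (321, 124, 98, 67)]
scene4 156 [(309, 129, 102, 69), (310, 128, 101, 69), (311, 113, 83, 57), (312, 74, 44, 31), (313, 54, 21, 15), (317, 63, 22, 16), (318, 68, 25, 19), (319, 110, 76, 49), (320, 122, 89, 59), (321, 121, 89, 59)]
scene4 158 [(309, 122, 84, 52), (310, 128, 85, 53), (311, 129, 84, 50), (312, 95, 55, 34), (313, 62, 26, 19), (317, 63, 23, 17), (318, 73, 30, 21), (319, 105, 61, 38), (320, 115, 71, 44), (321, 114, 71, 44)]
```

Edge-interpolated check: the spacer sits about 0.7 px (2.2 mm) left of the prediction, and the tile's dots and rail only about 1.0–1.4 mm. With the top view's y = 0.202, a +1.5 mm correction along tool y is called for. I'll apply it and enter the gap in small steps.

Emit:
carry_out --targets '[[[-0.001,0.0015,0],0],[[0,0,0.004],0],[[0,0,0.004],0],[[0,0,0.004],0],[[0,0,0.004],0],[[0,0,0],0]]'

```text
time: 8.93
tool_pos: [0.5607, 0.1686, 0.0711]
tool_rot: [-3.135, -0.031, 2.944]
contact_force: [-0.4, 0.6, -0.4]
opening: 0.0095
```

```bash
python3 - <<'E'
from lat import *
rel(.5604,.1682,.05,168.7);print(monitor.observe()["tool_rot"],monitor.observe()["torque"].round(2))
snap("scene","scene6");look("scene6",(318,168),y0=130)
E
```

```text
t 8.93 pos [0.5607 0.1686 0.0711] yaw 168.7 tilt 1.84 open 0.0095 F [-0.4  0.6 -0.4] q6 -1.22
  tool shift [-0.0005 -0.0003  0.0211] twist 0.0 rows>= 0.4
[-3.13469905 -0.03136551  2.94437368] [-0.04  0.01 -0.01]
area 104 rows [153 175]
153 obs 315.5 317.5 pred [313.1 317.8] dc 1.08
154 obs 315.5 317.5 pred [312.9 318.1] dc 0.99
155 obs 315.5 317.5 pred [312.8 318.4] dc 0.91
156 obs 315.5 318.5 pred [312.7 318.7] dc 1.33
157 obs 315.5 318.5 pred [312.5 319. ] dc 1.25
158 obs 315.5 318.5 pred [312.4 319.3] dc 1.17
159 obs 315.5 318.5 pred [312.3 319.6] dc 1.08
160 obs 312.5 318.5 pred [312.1 319.9] dc -0.5
161 obs 311.5 318.5 pred [312.  320.2] dc -1.08
162 obs 311.5 318.5 pred [311.9 320.1] dc -0.99
163 obs 311.5 318.5 pred [311.7 319.9] dc -0.85
164 obs 311.5 318.5 pred [311.6 319.8] dc -0.72
165 obs 311.5 318.5 pred [311.9 319.6] dc -0.79
166 obs 311.5 318.5 pred [312.2 319.5] dc -0.85
167 obs 311.5 318.5 pred [312.5 319.3] dc -0.91
168 obs 312.5 317.5 pred [312.8 319.2] dc -0.98
169 obs 312.5 317.5 pred [313.1 319. ] dc -1.04
170 obs 313.5 317.5 pred [313.3 318.9] dc -0.6
171 obs 313.5 317.5 pred [313.6 318.7] dc -0.67
172 obs 313.5 317.5 pred [313.9 318.6] dc -0.73
173 obs 313.5 317.5 pred [314.2 318.4] dc -0.8
174 obs 314.5 317.5 pred [314.5 318.3] dc -0.36
175 obs 314.5 316.5 pred [314.7 318.1] dc -0.92
```

View pics/scene6_lat.png

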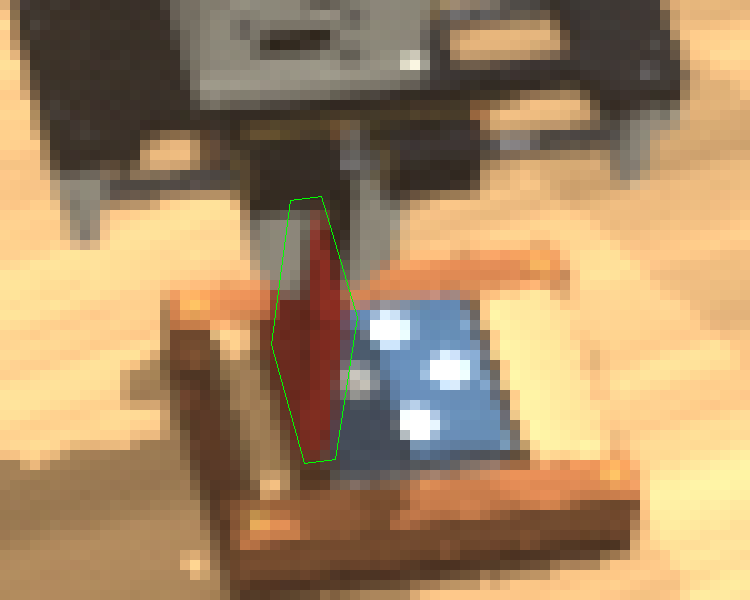

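No contact force with the lower edge nominally at 33 mm, already below the tile top. Red enters the dark gap at crop (315,460). Continuing.

Emit:
carry_out --targets '[[[0,0,0.003],0],[[0,0,0.003],0],[[0,0,0],0]]'

```text
time: 9.35
tool_pos: [0.5607, 0.1686, 0.0651]
tool_rot: [-3.135, -0.031, 2.944]
contact_force: [0.3, -0.1, -0.9]
opening: 0.0093
```

Emit:
carry_out --targets '[[[0,0,0.003],0],[[0,0,0.003],0],[[0,0,0],0]]'

```text
time: 9.72
tool_pos: [0.5606, 0.1686, 0.0587]
tool_rot: [-3.135, -0.031, 2.944]
contact_force: [-0.1, 0.1, -0.3]
opening: 0.0091
```

Now 21 mm nominal and still free, so it is inside the gap. The floor is expected at TCP ≈ 0.050.

Emit:
carry_out --targets '[[[0,0,0.003],0],[[0,0,0.002],0],[[0,0,0],0]]'

```text
time: 10.1
tool_pos: [0.5604, 0.1686, 0.0534]
tool_rot: [-3.135, -0.03, 2.944]
contact_force: [0.0, -0.1, -0.5]
opening: 0.0096
```

Emit:
carry_out --targets '[[[0,0,0.002],0],[[0,0,0],0]]'

```text
time: 10.35
tool_pos: [0.5604, 0.1686, 0.0513]
tool_rot: [-3.135, -0.03, 2.944]
contact_force: [0.5, 0.2, -0.3]
opening: 0.0095
```

Emit:
carry_out --targets '[[[0,0,0.002],0],[[0,0,0],0]]'

```text
time: 10.6
tool_pos: [0.5608, 0.169, 0.051]
tool_rot: [-3.136, -0.029, 2.944]
contact_force: [-0.0, -0.7, -0.7]
opening: 0.0097
```

The floor is met at TCP z ≈ 0.051. Pressing now, with a firmer grip.

Emit:
carry_out --targets '[[[0,0,0],0],[[0,0,0.003],0],[[0,0,0.003],0]]' --grip_force 45

```text
time: 10.98
tool_pos: [0.5614, 0.17, 0.0505]
tool_rot: [-3.139, -0.026, 2.945]
contact_force: [-10.1, -0.4, 26.5]
opening: 0.0092
```

Emit:
carry_out --targets '[[[0,0,0.006],0],[[0,0,0.006],0],[[0,0,0.006],0]]'

```text
time: 11.35
tool_pos: [0.5623, 0.1711, 0.0503]
tool_rot: [3.141, -0.016, 2.947]
contact_force: [-16.7, -3.9, 43.4]
opening: 0.0094
```

```bash
python3 - <<'E'
from lat import *
rel(.5604,.1682,.05,168.7);print(monitor.observe()["torque"].round(2))
snap("scene","scene7");look("scene7",(318,168),y0=130)
E
```

```text
t 11.35 pos [0.5623 0.1711 0.0503] yaw 168.84 tilt 0.93 open 0.0094 F [-16.7  -3.9  43.4] q6 -1.22
  tool shift [ 0.0013 -0.0032  0.0003] twist 0.002 rows>= 0.1
[-0.93  3.08  0.02]
area 94 rows [157 178]
157 obs 316.5 317.5 pred [313.5 317.9] dc 1.33
158 obs 316.5 317.5 pred [313.4 318.2] dc 1.23
159 obs 316.5 318.5 pred [313.3 318.5] dc 1.64
160 obs 315.5 318.5 pred [313.1 318.8] dc 1.05
161 obs 315.5 318.5 pred [313.  319.1] dc 0.96
162 obs 315.5 318.5 pred [312.9 319.4] dc 0.86
163 obs 315.5 318.5 pred [312.8 319.7] dc 0.77
164 obs 311.5 318.5 pred [312.7 320. ] dc -1.32
165 obs 311.5 319.5 pred [312.5 320.3] dc -0.92
166 obs 311.5 319.5 pred [312.4 320.5] dc -0.94
167 obs 311.5 318.5 pred [312.3 320.3] dc -1.31
168 obs 311.5 318.5 pred [312.2 320.2] dc -1.19
169 obs 312.5 318.5 pred [312.3 320. ] dc -0.66
170 obs 312.5 318.5 pred [312.6 319.9] dc -0.73
171 obs 312.5 318.5 pred [312.9 319.8] dc -0.81
172 obs 313.5 318.5 pred [313.1 319.6] dc -0.38
173 obs 313.5 317.5 pred [313.4 319.5] dc -0.96
174 obs 313.5 317.5 pred [313.7 319.4] dc -1.04
175 obs 313.5 317.5 pred [314.  319.2] dc -1.11
176 obs 314.5 317.5 pred [314.3 319.1] dc -0.69
177 obs 314.5 317.5 pred [314.6 318.9] dc -0.76
178 obs 314.5 316.5 pred [314.9 318.8] dc -1.34
```

View pics/scene7_lat.png

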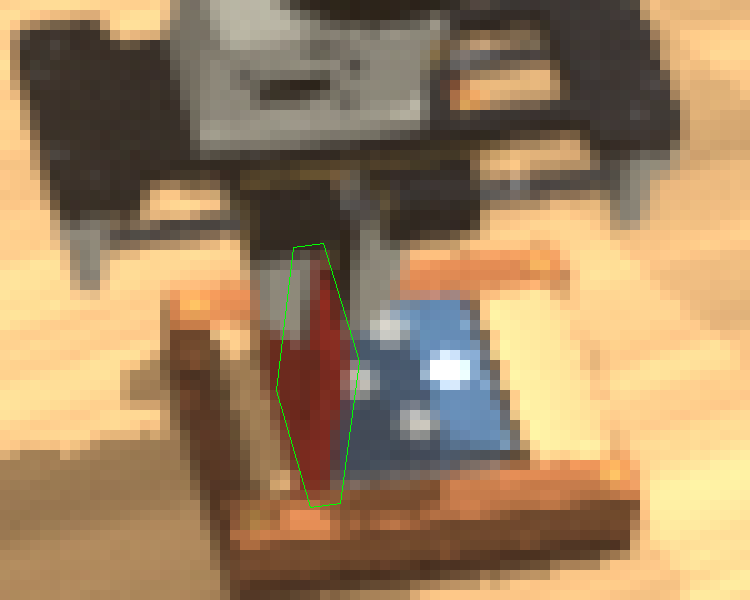

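Fully down: TCP at 0.0503 puts the lower edge at about 12.3 mm, pressed with 43 N and stalled. Relaxing, then opening a little and rising.

Emit:
carry_out --targets '[[[0,0,0],0],[[0,0,0],0]]'

```text
time: 11.65
tool_pos: [0.5619, 0.1702, 0.0518]
tool_rot: [-3.141, -0.015, 2.947]
contact_force: [-0.1, -1.1, -0.5]
opening: 0.0092
```

Emit:
carry_out --targets '[[[0,0,0],0],[[0,0,0],0],[[0,0,0],0],[[0,0,0],0]]' --fingers 0.65

```text
time: 12.15
tool_pos: [0.562, 0.1707, 0.05]
tool_rot: [-3.141, -0.016, 2.947]
contact_force: [0.7, 0.1, -1.1]
opening: 0.0321
```

Emit:
carry_out --targets '[[[0,0,-0.01],0],[[0,0,-0.015],0],[[0,0,-0.02],0],[[0,0,-0.02],0],[[0,0,0],0]]'

```text
time: 12.78
tool_pos: [0.5642, 0.1708, 0.121]
tool_rot: [3.141, -0.013, 2.947]
contact_force: [-0.3, -0.5, -0.5]
opening: 0.0318
```

```bash
python3 - <<'E'
from p import *
a=np.radians(-11.3);ey=np.array([-np.sin(a),np.cos(a)])
rel(*(np.array([.567,.2015])+.008*ey),.11,168.7)
snap("scene","scene8")
I=cv2.imread("pics/scene8_raw.png")[125:200,285:360];cv2.imwrite("pics/c8.png",cv2.convertScaleAbs(cv2.resize(I,None,fx=8,fy=8,interpolation=cv2.INTER_CUBIC),alpha=1.6))
E
```

```text
t 12.78 pos [0.5642 0.1708 0.121 ] yaw 168.84 tilt 0.75 open 0.0318 F [-0.3 -0.5 -0.5] q6 -1.22
  tool shift [0.003  0.0386 0.011 ] twist 0.003 rows>= 0.6
```

View pics/c8.png

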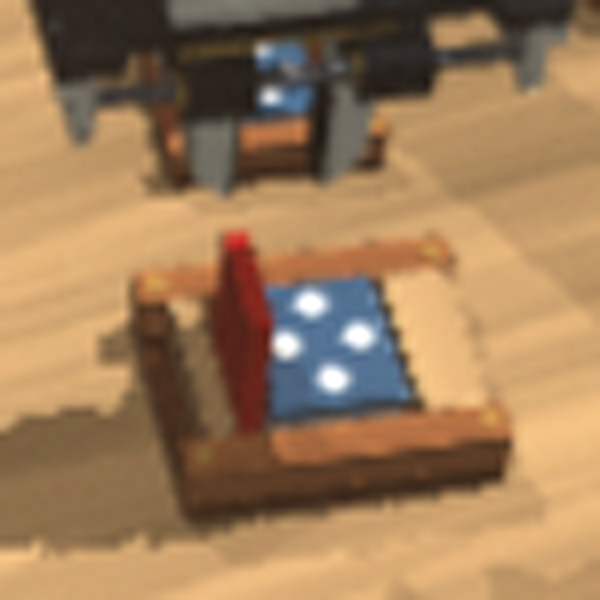

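Emit:
carry_out --targets '[[[0.001,0.018,0],0],[[0.001,0.018,0],0],[[0,0,0],0],[[0,0,0],0],[[0,0,0],0]]' --fingers 1 --grip_force 20

```text
time: 13.45
tool_pos: [0.5673, 0.2096, 0.1172]
tool_rot: [-3.14, -0.019, 2.948]
contact_force: [0.3, -0.5, 0.2]
opening: 0.0004
```

```bash
python3 - <<'E'
from p import *
a=np.radians(-11.3);ex=np.array([np.cos(a),np.sin(a)]);ey=np.array([-ex[1],ex[0]])
rel(*(np.array([.567,.2015])+.006*ey),.05,168.7)
for z in(.082,.085,.079):
  for s in(-.025,.025): print(z,s,((proj("scene",[*(np.array([.5614,.1675])+ex*s),z])-[285,125]+.5)*8).round())
E
```

```text
t 13.45 pos [0.5673 0.2096 0.1172] yaw 168.92 tilt 1.1 open 0.0004 F [ 0.3 -0.5  0.2] q6 -1.16
  tool shift [-0.0026 -0.0019  0.0672] twist 0.004 rows>= 1.1
0.082 -0.025 [237. 237.]
0.082 0.025 [266. 331.]
0.085 -0.025 [238. 232.]
0.085 0.025 [266. 326.]
0.079 -0.025 [237. 242.]
0.079 0.025 [265. 336.]
```

The released spacer's top corners (crop (236,236) and (264,328)) match the seated prediction for 82 mm: (237,237) and (266,331). Going down onto the tile with closed fingers.

Emit:
carry_out --targets '[[[-0.0025,-0.001,0.02],0],[[0,0,0.02],0],[[0,0,0.02],0],[[0,0,0.005],0],[[0,0,0],0]]'

```text
time: 14.08
tool_pos: [0.5692, 0.2065, 0.0515]
tool_rot: [-3.14, -0.017, 2.946]
contact_force: [-0.1, 0.2, -0.4]
opening: 0.0005
```

```bash
python3 - <<'E'
from p import *
a=np.radians(-11.3);ex=np.array([np.cos(a),np.sin(a)]);ey=np.array([-ex[1],ex[0]])
rel(*(np.array([.567,.2015])+.006*ey),.038,168.7)
snap("scene","scene9")
I=cv2.imread("pics/scene9_raw.png")[125:200,285:360];cv2.imwrite("pics/c9.png",cv2.convertScaleAbs(cv2.resize(I,None,fx=8,fy=8,interpolation=cv2.INTER_CUBIC),alpha=1.6))
E
```

```text
t 14.07 pos [0.5692 0.2065 0.0515] yaw 168.78 tilt 1.0 open 0.0005 F [-0.1  0.2 -0.4] q6 -1.16
  tool shift [0.001  0.0006 0.0135] twist 0.001 rows>= 0.2
```

View pics/c9.png

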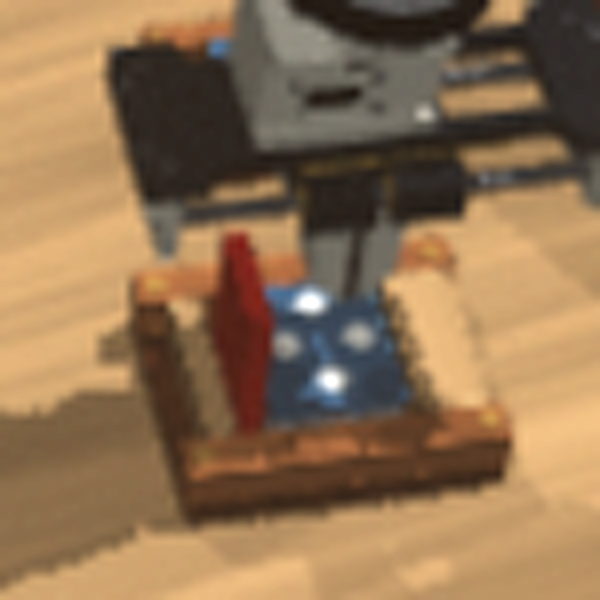

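The closed fingers are above the tile, clear of the spacer, which is still upright at crop (240,330).

Emit:
carry_out --targets '[[[0.001,0,0.005],0],[[0,0,0.005],0],[[0,0,0.003],0]]'

```text
time: 14.5
tool_pos: [0.5692, 0.207, 0.0399]
tool_rot: [3.141, -0.014, 2.946]
contact_force: [-0.0, -0.2, -0.2]
opening: 0.0004
```

Emit:
carry_out --targets '[[[0,0,0.002],0],[[0,0,0.002],0]]'

```text
time: 14.75
tool_pos: [0.5691, 0.2071, 0.0356]
tool_rot: [3.141, -0.014, 2.946]
contact_force: [0.1, 0.2, 0.2]
opening: 0.0001
```

```bash
python3 - <<'E'
from p import *
rel(.567,.207,.032,168.7)
o=[]
for n,(x,y) in(("scene",(285,125)),("top",(155,160))):
    snap(n,n+"10")
    I=cv2.imread(f"pics/{n}10_raw.png")[y:y+75,x:x+75];o.append(cv2.convertScaleAbs(cv2.resize(I,None,fx=5.3,fy=5.3,interpolation=cv2.INTER_CUBIC),alpha=1.7))
cv2.imwrite("pics/c10.png",np.hstack(o))
p=monitor.observe()["tool_pos"]
print(((proj("scene",p)-[285,125]+.5)*5.3))
E
```

```text
t 14.75 pos [0.5691 0.2071 0.0356] yaw 168.79 tilt 0.81 open 0.0001 F [0.1 0.2 0.2] q6 -1.16
  tool shift [ 0.002  -0.0005  0.0036] twist 0.002 rows>= 0.1
[225.16157015 231.18031788]
```

View pics/c10.png

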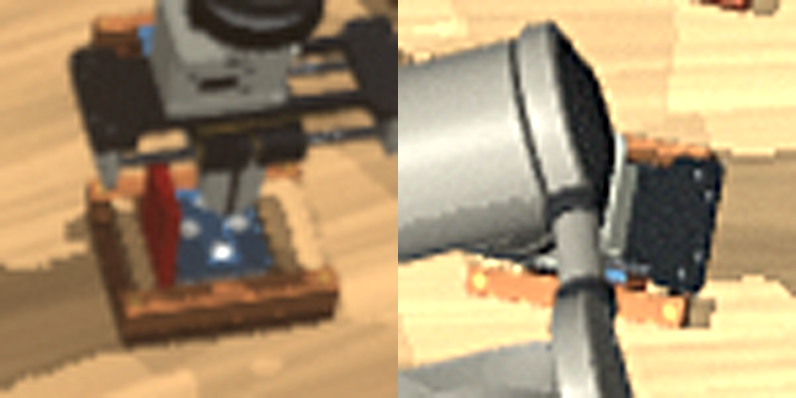

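The finger tips (scene crop (235,213)) still look above the tile, about 3 px higher than the projected TCP, and the force agrees that there is no contact. The gripper body clears the spacer top by over 20 mm, so I'll keep going down in small guarded steps.

Emit:
carry_out --targets '[[[0,0,0.002],0],[[0,0,0.002],0]]'

```text
time: 15.1
tool_pos: [0.5691, 0.2071, 0.0314]
tool_rot: [3.141, -0.014, 2.946]
contact_force: [-0.1, -0.4, -0.2]
opening: 0.0008
```

Emit:
carry_out --targets '[[[0,0,0.002],0]]'

```text
time: 15.22
tool_pos: [0.5691, 0.2071, 0.0293]
tool_rot: [3.141, -0.014, 2.946]
contact_force: [0.2, 0.8, -0.2]
opening: 0.0006
```

Emit:
carry_out --targets '[[[0,0,0.002],0]]'

```text
time: 15.35
tool_pos: [0.569, 0.2071, 0.0271]
tool_rot: [3.141, -0.014, 2.946]
contact_force: [-1.1, -0.1, 0.1]
opening: 0.0004
```

Emit:
carry_out --targets '[[[0,0,0.002],0]]'

```text
time: 15.48
tool_pos: [0.569, 0.2071, 0.025]
tool_rot: [3.141, -0.014, 2.946]
contact_force: [0.2, 0.3, 0.2]
opening: 0.0002
```

Emit:
carry_out --targets '[[[0,0,0.002],0]]'

```text
time: 15.6
tool_pos: [0.569, 0.2071, 0.0228]
tool_rot: [3.141, -0.014, 2.946]
contact_force: [-0.1, 0.3, 0.0]
opening: 0.0005
```

```bash
python3 - <<'E'
from p import *
rel(.567,.207,.032,168.7)
snap("scene","scene11")
I=cv2.imread("pics/scene11_raw.png")[125:200,285:360];cv2.imwrite("pics/c11.png",cv2.convertScaleAbs(cv2.resize(I,None,fx=8,fy=8,interpolation=cv2.INTER_CUBIC),alpha=1.7))
E
```

```text
t 15.6 pos [0.569  0.2071 0.0228] yaw 168.79 tilt 0.81 open 0.0005 F [-0.1  0.3  0. ] q6 -1.16
  tool shift [ 0.002  -0.0005 -0.0092] twist 0.001 rows>= 0.2
```

View pics/c11.png

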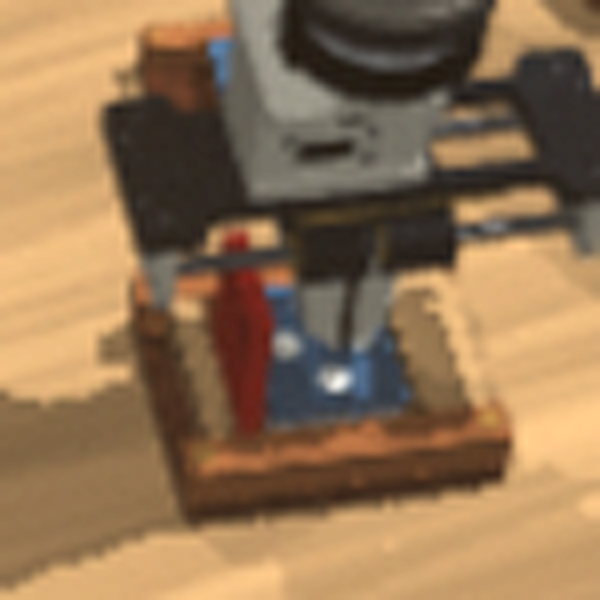

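The tips (crop (348,350)) are now at the tile surface, and the gripper's rod passes about 25 mm above the spacer top. Continuing.

Emit:
carry_out --targets '[[[0,0,0.002],0]]'

```text
time: 15.78
tool_pos: [0.5689, 0.2071, 0.0205]
tool_rot: [3.141, -0.014, 2.946]
contact_force: [-0.6, 0.8, 0.4]
opening: 0.0007
```

Emit:
carry_out --targets '[[[0,0,0.002],0]]'

```text
time: 15.9
tool_pos: [0.5689, 0.2071, 0.0184]
tool_rot: [3.141, -0.014, 2.946]
contact_force: [-0.3, 1.0, -0.1]
opening: 0.0005
```

Emit:
carry_out --targets '[[[0,0,0.002],0]]'

```text
time: 16.02
tool_pos: [0.5688, 0.2071, 0.0162]
tool_rot: [3.141, -0.014, 2.946]
contact_force: [-0.3, -1.0, 1.0]
opening: 0.0005
```

```bash
python3 - <<'E'
from p import *
rel(.567,.207,.032,168.7);print(monitor.observe()["joint_efforts"].round(1))
snap("scene","scene12")
I=cv2.imread("pics/scene12_raw.png")[130:190,290:350];cv2.imwrite("pics/c12.png",cv2.convertScaleAbs(cv2.resize(I,None,fx=10,fy=10,interpolation=cv2.INTER_CUBIC),alpha=2.2))
E
```

```text
t 16.02 pos [0.5688 0.2071 0.0162] yaw 168.78 tilt 0.81 open 0.0005 F [-0.3 -1.   1. ] q6 -1.16
  tool shift [ 0.002  -0.0005 -0.0157] twist 0.001 rows>= 0.3
[ -0.  -55.1 -19.8   0.    0.2   0. ]
```

View pics/c12.png

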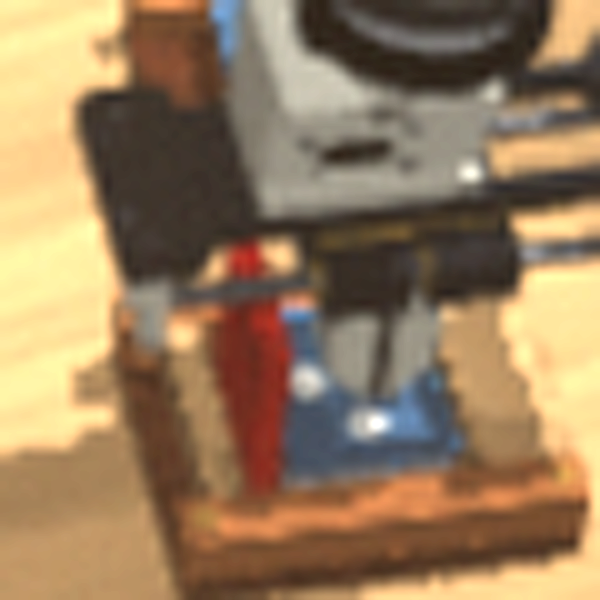

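The near dot (crop (370,425), raw (327.0,172.5)) has hardly moved from before, so the tile isn't pressed yet. The tip is at raw (327.5,169.0). The rod still passes clear above the spacer. I'll go on in 1.5 mm steps, watching the force.

Emit:
carry_out --targets '[[[0,0,0.0015],0]]'

```text
time: 16.2
tool_pos: [0.5687, 0.2071, 0.0144]
tool_rot: [3.141, -0.015, 2.946]
contact_force: [1.5, 0.4, 4.5]
opening: 0.0005
```

Emit:
carry_out --targets '[[[0,0,0.0015],0]]'

```text
time: 16.32
tool_pos: [0.5687, 0.2071, 0.0134]
tool_rot: [3.141, -0.014, 2.946]
contact_force: [-2.0, -0.4, 5.7]
opening: 0.0005
```

```bash
python3 - <<'E'
from p import *
rel(.567,.207,.032,168.7)
snap("scene","scene13")
I=cv2.imread("pics/scene13_raw.png")[130:190,290:350];cv2.imwrite("pics/c13.png",cv2.convertScaleAbs(cv2.resize(I,None,fx=10,fy=10,interpolation=cv2.INTER_CUBIC),alpha=2.2))
E
```

```text
t 16.32 pos [0.5687 0.2071 0.0134] yaw 168.79 tilt 0.81 open 0.0005 F [-2.  -0.4  5.7] q6 -1.16
  tool shift [ 0.002  -0.0004 -0.0186] twist 0.002 rows>= 0.3
```

View pics/c13.png

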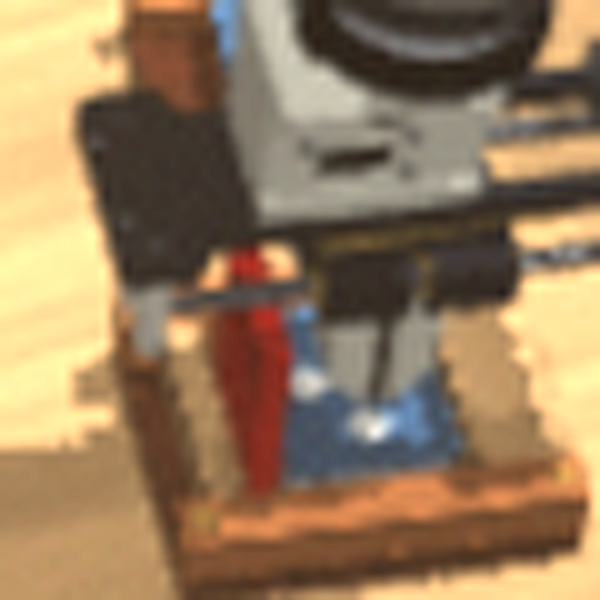

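Contact begins at TCP z ≈ 0.0145 with about 5 N, which matches the sprung bed. The spacer is still at the same place (crop (245,250)–(265,490)). Pressing on to the stop.

Emit:
carry_out --targets '[[[0,0,0.002],0]]'

```text
time: 16.5
tool_pos: [0.5688, 0.2071, 0.0121]
tool_rot: [3.141, -0.014, 2.946]
contact_force: [-2.8, -0.8, 6.5]
opening: 0.0005
```

Emit:
carry_out --targets '[[[0,0,0.002],0]]'

```text
time: 16.62
tool_pos: [0.5688, 0.2071, 0.0109]
tool_rot: [3.141, -0.013, 2.946]
contact_force: [-2.3, -1.5, 7.9]
opening: 0.0005
```

Emit:
carry_out --targets '[[[0,0,0.002],0]]'

```text
time: 16.75
tool_pos: [0.5688, 0.2071, 0.0098]
tool_rot: [3.141, -0.013, 2.946]
contact_force: [-3.3, -0.0, 7.1]
opening: 0.0002
```

Emit:
carry_out --targets '[[[0,0,0.002],0]]'

```text
time: 16.88
tool_pos: [0.5688, 0.2071, 0.0088]
tool_rot: [3.141, -0.012, 2.946]
contact_force: [-3.8, -0.6, 7.9]
opening: 0.0005
```

Emit:
carry_out --targets '[[[0,0,0.002],0],[[0,0,0.002],0]]'

```text
time: 17.12
tool_pos: [0.5689, 0.2071, 0.0083]
tool_rot: [3.141, -0.011, 2.947]
contact_force: [-6.7, -1.3, 17.8]
opening: 0.0003
```

Emit:
carry_out --targets '[[[0,0,0.002],0],[[0,0,0.003],0]]'

```text
time: 17.38
tool_pos: [0.569, 0.2071, 0.0081]
tool_rot: [3.14, -0.009, 2.947]
contact_force: [-9.1, -2.4, 26.4]
opening: 0.0005
```

```bash
python3 - <<'E'
from p import *
rel(.567,.207,.032,168.7)
snap("scene","scene14");snap("top","top14")
rel(.567,.207,.032,168.7)
I=cv2.imread("pics/scene14_raw.png")[130:190,290:350];cv2.imwrite("pics/c14.png",cv2.convertScaleAbs(cv2.resize(I,None,fx=10,fy=10,interpolation=cv2.INTER_CUBIC),alpha=2.2))
E
```

```text
t 17.38 pos [0.569  0.2071 0.0081] yaw 168.85 tilt 0.54 open 0.0005 F [-9.1 -2.4 26.4] q6 -1.16
  tool shift [ 0.0021 -0.0005 -0.0238] twist 0.003 rows>= 0.4
t 17.48 pos [0.5689 0.2071 0.0082] yaw 168.85 tilt 0.53 open 0.0003 F [-7.9 -2.9 22. ] q6 -1.16
  tool shift [ 0.0021 -0.0005 -0.0238] twist 0.003 rows>= 0.4
```

View pics/c14.png

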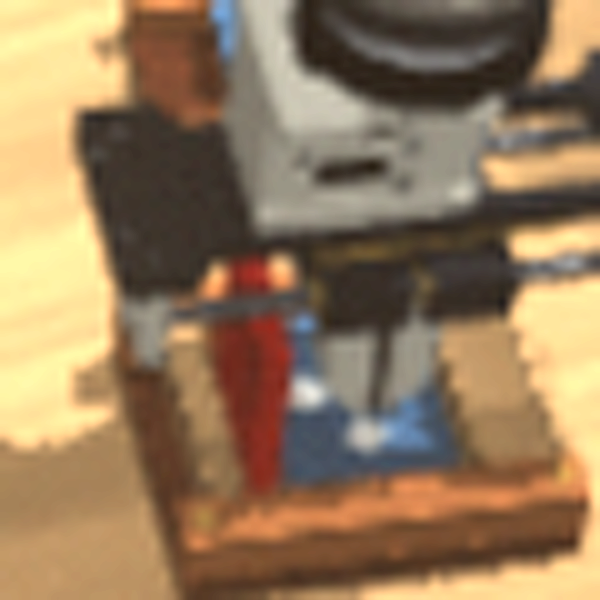

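The tile has reached its stop: travel from 0.0147 to 0.0083 is 6.3 mm, then the force rises steeply. The near dot dropped from crop row 425 to 437, about 6 mm. Before handing in, I'll check that the push holds steady and the spacer hasn't moved.

```bash
python3 - <<'E'
from p import *
from m import comp
for k in range(4):
    im=snap("scene",f"scene15_{k}");s=monitor.observe();print(round(s["time"],2),s["tool_pos"].round(4),s["contact_force"].round(1))
for n in("scene8","scene15_3"):
    I=cv2.imread(f"pics/{n}_raw.png").astype(int);B,G,R=I[...,0],I[...,1],I[...,2]
    m=(R>2.0*G)&(R>2.0*B)&(R>38)&(np.arange(384)[:,None]>162);m,c,a=comp(m,(317,170));ys=np.nonzero(m.any(1))[0];print(n,c,a,ys[0],ys[-1],[(r,np.nonzero(m[r])[0][[0,-1]].tolist()) for r in(166,170,174,177) if m[r].any()])
    W=(I[168:180,320:334].min(2)>.75*I[168:180,320:334].min(2).max());yx=np.argwhere(W)[:,:].mean(0);print("near dot",yx[::-1]+[320,168])
E
```

```text
17.52 [0.5689 0.2072 0.0082] [-7.2 -2.8 21.6]
17.57 [0.5689 0.2071 0.0082] [-8.3 -2.7 22.2]
17.62 [0.5689 0.2071 0.0082] [-7.7 -2.2 21.5]
17.68 [0.5689 0.2071 0.0082] [-7.9 -3.1 21.3]
scene8 [315.15   169.1125] 80 163 178 [(166, [312, 318]), (170, [313, 317]), (174, [314, 317]), (177, [315, 317])]
near dot [325.  171.1]
scene15_3 [315.2195122  169.03658537] 82 163 178 [(166, [312, 318]), (170, [313, 317]), (174, [314, 317]), (177, [315, 317])]
near dot [323.58333333 170.91666667]
```

The push is steady at about 21.5 N, and the spacer's mask is unchanged from before pressing. (The automatic near-dot figure mixed in other dots, so I rely on the travel, the force step and the visible dot drop.) Handing in.

```bash
python3 -c "
from cell import order
print(order.hand_in())"
```

```text
the job is handed in; nothing more can be done
None
```

I took the red spacer from the rack, slid it into the wide gap beside the thin rail of the larger jig, and pressed it home. I then let go, pressed the tile down with closed fingers, and handed in at about 17.7 s while still holding it. No verdict is reported.

**Checks that agreed:**
- **Spacer seating:** its lower edge came to about 12.3 mm, against a floor at 12 mm, under a press of up to 43 N. After release its top corners matched the seated position in the scene view. Its image did not change while the tile was pressed.
- **Tile:** it travelled about 6.3 mm, then met a steep force rise at its stop, and the pattern dot visibly dropped. The final push was steady at about 21.5 N.

**Checks that failed or disagreed:**
- **Finger tips:** they met the tile about 23 mm lower in reported TCP height than the text implies. The drawn tips also looked about 15 mm above the reported TCP. I went down by force and pictures instead.
- **Gap position:** the two cameras differed by 1–2 mm on the jig's position. I corrected 1.5 mm sideways, and the spacer went in without contact force.
- **Spacer tilt:** the tool was tilted about 1.9° as it went in, mainly along the length of the gap. It dropped to about 0.9° in the press.
- **Final dot check:** the last automatic measurement of the dot mixed in other dots, so I did not use it.
- **Not checked:** the arm blocked the top view of the jig, so the final state was checked only from the scene view and force. I did not check the bystanders by picture at the end; I saw no sign of contact with any.

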